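Seat the instrument case in the bench jig

ROBOT

A 7-joint arm with a two-finger parallel gripper is mounted at the origin on the work surface. World frame = base frame: x ahead of the robot, y to its left, z up, the work surface at z = 0. Lengths are in m, angles in rad, forces in N, time in s.
With the tool pointing down it reaches from about 0.35 to 0.9 m from the base axis. Payload 8.1 kg.
Tool frame: the origin (TCP) lies at the very end of the fingers, on their centre line; the grasp point (between the pads) lies 19 mm behind it; z points along the fingers, y is the line along which they close (so a half turn about z gives the same grasp; the last joint's range is limited). The gripper opens to 92 mm and grips with 3 to 60 N. Pads are 19 mm wide; open, the fingers measure 130 mm over their backs; the gripper's body (75 mm by 190 mm) begins 47 mm behind the grasp point.
Start: joints at [-1.21, 0.434, 0.025, 1.573, -0.012, 1.134, -0.075], TCP at [0.28, 0.559, 0.227] pointing down, gripper open.
Joint ranges: [-2.62, 2.62], [-0.44, 2.09], [-1.27, 1.32], [0.08, 2.57], [-1.32, 4.46], [0.12, 2], [-2.74, 2.74]. Speed limits (rad/s): [2.22, 2.22, 3.01, 3.01, 3.14, 3.14, 3.14].

INTERFACE

Orientations are given as a rotation vector (axis times angle).
In Python, from cell import arm gives the robot as it stands.
- The arm moves only by the tool jog_arm, never from a script. Its argument "rows" is a list of rows, each a list of 3 entries, a list of its own where there are three numbers: the shift along the world's x, y, z in cm, then the turn, a rotation vector about the world's x, y, z in degrees, then the opening, from 0 (shut) to 1 (fully open). A call has 1 to 8 rows; each row is the pose to reach, as a shift and turn from the pose commanded when the call began; what a row does not reach only later rows make up. A row lasts 1/8 s, in which the tool goes at most 62.5 mm and 10.7 degrees, less where a joint would pass 70% of its speed; a pose out of reach is approached as far as the arm can. A call with a gripper value outside its range is refused whole. The fingers move at their own pace and stop on an object; "newtons" is the grip in N (left out, the last holds). Time passes only in rows, so rows that repeat a pose let the fingers close. It gives the time, the measured TCP pose, the force, the opening and the grip force at its end, in the units of the state.
- arm.observe(): the state, without advancing time (a new reading comes with each control period).
- arm.get_image(name): name is "scene" or "top" or "wrist"; returns a dict with "img" (384x512x3 uint8, red, green, blue), "depth" (384x512 float32, m along the optical axis (not along the pixel's ray), 0 where there is no reading), "fx", "fy", "cx", "cy" (pixels), "rvec" (rotation vector, rad) and "tvec" (3), from world to camera coordinates, as OpenCV has them; the wrist camera has in their place "mount" (4x4, takes a point from camera to tool coordinates, whose origin is the TCP and whose axes are the flange's). Camera axes: x right, y down, z forward; pixel columns grow to the right and rows downward; lengths in m; the calibration is good to about 2 mm. The wrist camera is an equidistant fisheye: a pixel r from the principal point sees the ray r / f radians off the axis. A picture is of the moment at which its call begins: read the wrist's pose just before it.
- arm.sign_off(): hands the job in; it is judged then, once.
The state is a dict: "clock": time; "joints": joint angles; "dq": joint speeds; "joint_efforts": joint torques, N m; "position": TCP position; "ee_rot": TCP orientation; "force": force on the tool from outside, world axes, zero at the start; "ft_torque": the same for the moment, N m; "width": opening from 0.0 (shut) to 1.0 (fully open); "gripper_force": force on a finger pad.
Only numpy, scipy, OpenCV 4.12 (cv2) and the standard library are available. Lean on these libraries where they do the work, as an engineer would, in place of code of your own. Each camera call takes 0.05 s, during which the arm holds its last target. There are 200 camera calls.

TASK

Push the larger aluminium case along the bench until it lies flush against the jig's long fence and its end stop, and push the jig's sliding carriage up against it so that the case is trapped squarely between carriage and end stop. Do it all by pushing: the case stays flat on the bench, never lifted or tipped. Leave the small case, the spool and the pliers where they are.

Things in the scene. Friction and masses are not known exactly. Their poses are not given: they have to be found in the camera images.
- case: The larger of two plain closed aluminium cases, loose: 90 mm along its x, 115 mm along y, 36 mm tall, 0.27 to 0.51 kg. Origin: centre of underside. Starts on the robot's side of the fence, between end stop and carriage, its middle 90 to 120 mm from the fence, turned up to 0.3 rad. Seated: long +x side on the fence, +y end on the end stop, axes parallel to the jig's, origin at jig (-45, +72.5) mm.
- jig: Jig fixed to the bare bench, no base plate. Origin at bench height on the front (robot's side) face of a straight dark steel fence lying along the jig's y from -210 to +150 mm, 30 mm tall, 25 mm thick (x = 0 to +25 mm). +x points through the fence away from the robot, +y along it towards the end stop, z up.
- carriage (a joint): Position (m) of the aluminium carriage straddling the fence; slides along jig +y, towards the end stop; range 0 to 0.14. Inner flat face at jig y = -0.110 + value. 74 mm long along the fence, 41 mm tall (56 with the knob on top), stands out 56 mm in front of the fence, 37 mm behind. Moves with about 2.5 N, no spring, stays where left. Starts at 0 to 0.045; reads 0.125 against a seated case.
- end_stop (a point): Middle of the stop face of the end stop, a dark steel bar fixed at the +y end of the fence (left as the robot sees it): face at jig y = +130 mm, bar 20 mm thick (to y = +150), 40 mm tall, reaching 70 mm out from the fence towards the robot. This point is 35 mm in front of the fence, 20 mm above the bench. Axes as the jig's.
- carriage_outer (a point): Point on the carriage's outer (far from the end stop) flat end face, 28 mm in front of the fence face and 20 mm above the bench; pushing here in the jig's +y direction moves the carriage. Its axes are the jig's axes.
- small_case: Bystander: smaller aluminium case, 55 x 80 x 28 mm tall, loose. Origin: centre of its underside. To be left alone.
- spool: Bystander: spool of bright wire with black plastic flanges, standing on one flange, 60 mm in diameter, 40 mm tall, loose. Origin: centre of its underside. To be left alone.
- pliers: Bystander: pliers with black grips lying flat, about 170 mm long and 60 mm wide, 14 mm tall, loose, jaws along its +y. Origin: under the pivot. To be left alone.

How it is judged:
At the end, for the whole second after the job is handed in: The larger case lies flat and at rest on the bench, its long +x side within 3 mm of the fence and its +y end within 3 mm of the end stop, square to the fence within 0.035 rad (2 degrees); the carriage has been pushed up to it (joint within 3 mm of 0.125) (x of case in the frame of jig between -0.048 and -0.04 m and y of case in the frame of jig between 0.0695 and 0.0775 m and angle between the x axis of case and the x axis of jig, either way round below 0.035 rad and value of joint carriage between 0.122 and 0.13 m and height (world z) of case below 0.003 m and angle between case's own z axis and vertical below 0.03 rad and linear speed of case below 0.01 m/s); the robot touches nothing.
It fails at once if the larger case is lifted more than 8 mm off the bench or tipped (height (world z) of case above 0.008 m or angle between case's own z axis and vertical above 0.15 rad).
It fails at once if leave the small case: displaced more than 15 mm (distance of small_case from where it was at the start of the episode above 0.015 m).
It fails at once if leave the spool: displaced more than 15 mm (distance of spool from where it was at the start of the episode above 0.015 m).
It fails at once if leave the pliers: displaced more than 15 mm (distance of pliers from where it was at the start of the episode above 0.015 m).
It also fails if it takes over 48 s, if anything falls off the work surface, if the arm or the gripper's body presses on something with over 40 N, if the wrist force passes 120 N, or if a joint passes its speed limit or range.

## Working session

There is one attempt and no reset: what is moved stays moved. The work goes in short steps, Python scripts to look and compute and a tool call to move; the robot and the scene stay as the last step left them, time stands still between calls to the robot, and variables do not carry over. Pictures are saved under pics/ and viewed, at most 10 in all, crops included, and the job is handed in when it is done.

Besides the shell and the picture viewer there is one more tool, called as name(argument=value, ...), one argument or row to a line, values as JSON. jog_arm: Moves the arm, as the interface text tells. Its arguments: {"type":"object","properties":{"rows":{"type":"array","items":{"type":"array"}},"newtons":{"type":"number"}},"required":["rows"]}

```bash
ls; mkdir -p pics
cat > h.py <<'E'
import numpy as np, cv2
from cell import arm
def grab(n,f=None):
    d=arm.get_image(n)
    if f: cv2.imwrite('pics/'+f,cv2.cvtColor(d['img'],cv2.COLOR_RGB2BGR))
    return d
def cloud(d):
    h,w=d['depth'].shape; u,v=np.meshgrid(np.arange(w),np.arange(h)); z=d['depth']
    P=np.stack([(u-d['cx'])/d['fx']*z,(v-d['cy'])/d['fy']*z,z],-1)
    R=cv2.Rodrigues(np.array(d['rvec'],float))[0]
    return (P-np.array(d['tvec']).ravel())@R
E
python3 - <<'E'
from h import *
d=grab('top','top0.png'); P=cloud(d); np.save('P0.npy',P)
grab('scene','scene0.png')
s=arm.observe(); print(s['position'],s['ee_rot'],s['clock'])
print(d['fx'],d['tvec'],d['rvec'])
z=P[...,2]; v=np.clip(z*255/0.07,0,255).astype(np.uint8); cv2.imwrite('pics/h0.png',cv2.applyColorMap(v,cv2.COLORMAP_JET))
E
```

```text
pics
[0.27943645 0.55853351 0.22601992] [-7.22158045e-01 -3.05725633e+00  2.22859533e-03] 0.1
351.92253401891884 [0.00419847 0.57267344 1.07511238] [ 2.13269046 -2.19003948  0.10083362]
```

View pics/top0.png

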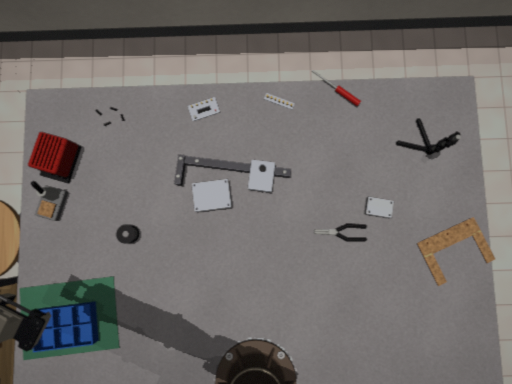

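View pics/h0.png

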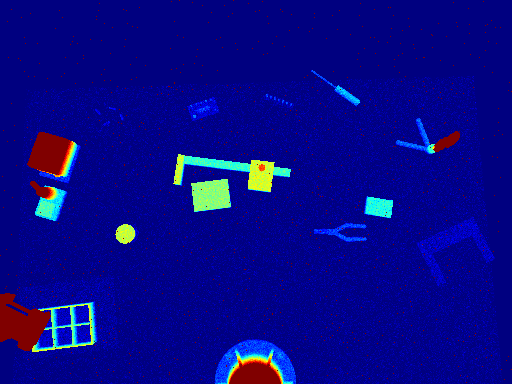

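View pics/scene0.png

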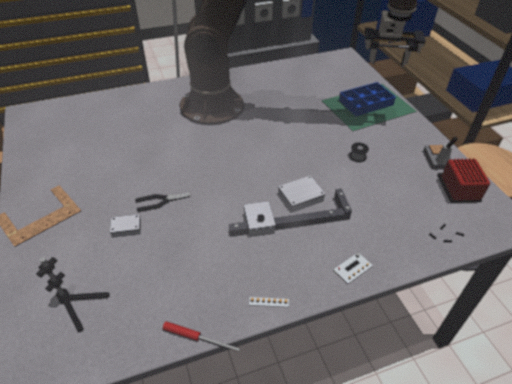

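The top view shows the fence from (180,160) to (290,173), the end stop at (180,170), the carriage at (262,176) and the case at (211,195). The bystanders are well clear: spool (127,234), pliers (340,232), small case (380,207). Next I'll measure the poses from the depth cloud.

```bash
cat >> h.py <<'E'
def rect(P,roi,lo,hi):
    x0,x1,y0,y1=roi; Q=P[y0:y1,x0:x1]; m=((Q[...,2]>lo)&(Q[...,2]<hi)).astype(np.uint8)
    n,l,st,c=cv2.connectedComponentsWithStats(m); k=1+np.argmax(st[1:,4])
    q=Q[l==k]; return cv2.minAreaRect(q[:,:2].astype(np.float32)),q
def fit(P):
    # fence top 30mm
    q=rect(P,(185,248,150,180),.024,.034)[1]; q2=rect(P,(276,295,160,182),.024,.034)[1]
    return q,q2
E
python3 - <<'E'
from h import *
P=np.load('P0.npy')
for n,r,lo,hi in [('case',(186,236,177,216),.03,.041),('carr',(246,277,155,196),.036,.046),('stop',(170,188,150,190),.035,.045),('fence',(187,248,150,180),.024,.034),('fence2',(276,295,160,182),.024,.034),('spool',(110,140,220,250),.03,.05),('small',(362,398,192,222),.02,.034),('pliers',(312,370,220,245),.006,.03)]:
    (c,s,a),q=rect(P,r,lo,hi); print(n,np.round(c,4),np.round(s,4),round(a,2),len(q),np.round(np.median(q[:,2]),4), np.round(q[:,:2].mean(0),4))
E
```

```text
case [0.57   0.1257] [0.0905 0.1153] 5.59 1040 0.0358 [0.5693 0.1253]
carr [ 0.6267 -0.0331] [0.0735 0.0936] 81.02 644 0.041 [ 0.6248 -0.033 ]
stop [0.6536 0.2248] [0.021  0.0949] 81.01 191 0.0399 [0.6536 0.2244]
fence [0.6702 0.1043] [0.1955 0.0258] 81.02 481 0.0295 [0.6698 0.1038]
fence2 [ 0.6375 -0.1034] [0.0452 0.0249] 82.13 107 0.0302 [ 0.6379 -0.1031]
spool [0.4557 0.3917] [0.059  0.0587] 86.11 300 0.0396 [0.456  0.3912]
small [ 0.5181 -0.3997] [0.0805 0.0551] 79.43 458 0.028 [ 0.5181 -0.3989]
pliers [ 0.4429 -0.2786] [0.1647 0.0564] 88.41 391 0.0124 [ 0.4434 -0.286 ]
```

jog_arm(
  rows=[
    [[4, -8, -3], [0, 0, 4], 0.7],
    [[8, -16, -6], [0, 0, 8], 0.7],
    [[12, -24, -8], [0, 0, 12], 0.7],
    [[16, -32, -10], [0, 0, 16], 0.7],
    [[19, -38, -12], [0, 0, 17.6], 0.7],
    [[20.6, -42, -13], [0, 0, 17.6], 0.7],
    [[20.6, -42, -13], [0, 0, 17.6], 0.7],
    [[20.6, -42, -13], [0, 0, 17.6], 0.7],
  ],
)

```text
clock: 1.1
position: [0.4861, 0.1362, 0.0961]
ee_rot: [-0.248, -3.131, 0.001]
force: [0.5, 0.7, -0.3]
width: 0.7
gripper_force: 0.0
```

```bash
cat >> h.py <<'E'
from scipy.spatial.transform import Rotation as Ro
O=np.array([.654,.083]); A=np.radians(-8.98); EX=np.array([np.cos(A),np.sin(A)]); EY=np.array([-EX[1],EX[0]])
def J(p): d=np.array(p)[:2]-O; return np.round([d@EX,d@EY],4)
def W(a,b): return np.round(O+a*EX+b*EY,4)
def st():
    s=arm.observe(); R=Ro.from_rotvec(s['ee_rot']).as_matrix(); p=s['position']
    print('t',round(float(s['clock']),2),'pos',np.round(p,4),'jig',J(p),'tooly vs jig y deg',round(float(np.degrees(np.arctan2(-R[0,1],R[1,1])-A)),2),'toolz',np.round(R[:,2],3),'F',np.round(s['force'],1),'w',s['width']); return s
E
python3 -c "
from h import *
st(); print(W(-.175,.029),W(-.0995,.029))"
```

```text
t 1.1 pos [0.4861 0.1362 0.0961] jig [-0.1741  0.0264] tooly vs jig y deg -0.09 toolz [-0.    -0.001 -1.   ] F [ 0.5  0.7 -0.3] w 0.6999706590462521
[0.4857 0.139 ] [0.5602 0.1272]
```

jog_arm(
  rows=[
    [[0, 0.2, -4], [0, 0, 0], 0.7],
    [[0, 0.2, -7], [0, 0, 0], 0.7],
    [[0, 0.2, -8.6], [0, 0, 0], 0.7],
    [[0, 0.2, -8.6], [0, 0, 0], 0.7],
  ],
)

```text
clock: 1.6
position: [0.4849, 0.1408, 0.01]
ee_rot: [-0.245, -3.13, 0.001]
force: [-0.5, -0.4, 0.3]
width: 0.701
gripper_force: 0.0
```

jog_arm(
  rows=[
    [[1, -0.16, 0], [0, 0, 0], 0.7],
    [[2, -0.32, 0], [0, 0, 0], 0.7],
    [[2.7, -0.43, 0], [0, 0, 0], 0.7],
    [[3.4, -0.54, 0], [0, 0, 0], 0.7],
    [[4, -0.63, 0], [0, 0, 0], 0.7],
    [[4.6, -0.73, 0], [0, 0, 0], 0.7],
    [[5.2, -0.82, 0], [0, 0, 0], 0.7],
    [[5.2, -0.82, 0], [0, 0, 0], 0.7],
  ],
)

```text
clock: 2.6
position: [0.5384, 0.1324, 0.0107]
ee_rot: [0.247, 3.131, -0.0]
force: [-0.3, -0.4, -0.5]
width: 0.7
gripper_force: 0.0
```

```bash
python3 -c "
from h import *
st()
d=grab('top','top1.png'); cv2.imwrite('pics/c1.png',cv2.resize(cv2.imread('pics/top1.png')[130:240,150:310],None,fx=5,fy=5))
"
```

```text
t 2.6 pos [0.5384 0.1324 0.0107] jig [-0.1219  0.0307] tooly vs jig y deg -0.04 toolz [ 0.001 -0.    -1.   ] F [-0.3 -0.4 -0.5] w 0.7004018818167004
```

View pics/c1.png

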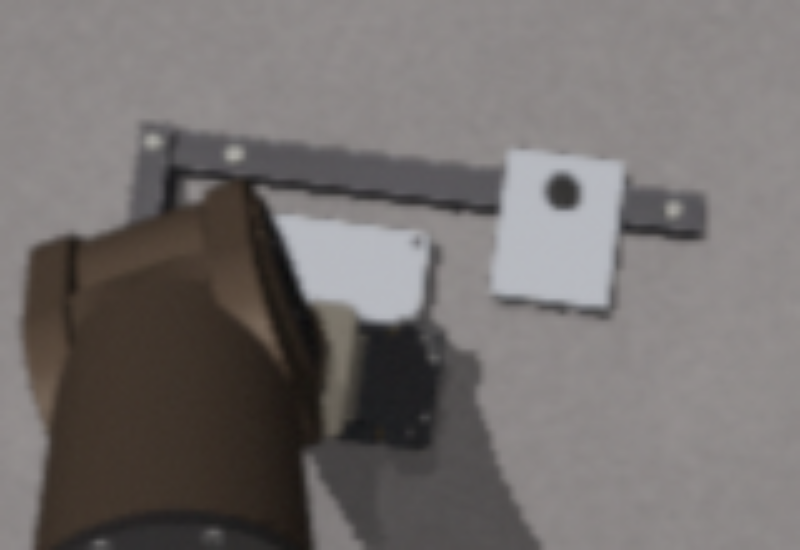

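The crop shows the case's far edge, (275,215) to (430,235), parallel to the fence with a gap of about 20 mm. I'll keep pushing slowly.

jog_arm(
  rows=[
    [[0.5, -0.08, 0], [0, 0, 0], 0.7],
    [[1.0, -0.16, 0], [0, 0, 0], 0.7],
    [[1.5, -0.24, 0], [0, 0, 0], 0.7],
    [[1.8, -0.28, 0], [0, 0, 0], 0.7],
    [[1.8, -0.28, 0], [0, 0, 0], 0.7],
  ],
)

```text
clock: 3.28
position: [0.5563, 0.1299, 0.0108]
ee_rot: [0.246, 3.131, 0.0]
force: [-0.7, 0.6, 0.5]
width: 0.702
gripper_force: 0.0
```

jog_arm(
  rows=[
    [[0.1, -0.02, 0], [0, 0, 0], 0.7],
    [[0.2, -0.03, 0], [0, 0, 0], 0.7],
    [[0.3, -0.05, 0], [0, 0, 0], 0.7],
    [[0.3, -0.05, 0], [0, 0, 0], 0.7],
  ],
)

```text
clock: 3.78
position: [0.5587, 0.1295, 0.0107]
ee_rot: [0.246, 3.132, 0.0]
force: [-2.2, 1.2, 0.9]
width: 0.7
gripper_force: 1.0
```

jog_arm(
  rows=[
    [[0.1, -0.02, 0], [0, 0, 0], 0.7],
    [[0.2, -0.03, 0], [0, 0, 0], 0.7],
    [[0.2, -0.03, 0], [0, 0, 0], 0.7],
  ],
)

```text
clock: 4.15
position: [0.56, 0.1292, 0.0106]
ee_rot: [-0.246, -3.131, 0.0]
force: [-4.4, 0.8, 2.4]
width: 0.699
gripper_force: 2.6
```

jog_arm(
  rows=[
    [[0.1, -0.02, 0], [0, 0, 0], 0.7],
    [[0.2, -0.03, 0], [0, 0, 0], 0.7],
    [[0.2, -0.03, 0], [0, 0, 0], 0.7],
  ],
)

```text
clock: 4.53
position: [0.56, 0.1292, 0.0104]
ee_rot: [-0.244, -3.128, 0.001]
force: [-10.8, 1.7, 6.3]
width: 0.702
gripper_force: 5.5
```

The case now sits on the fence. Next: retreat, close the fingers and go to the carriage's outer side.

jog_arm(
  rows=[
    [[-1.5, 0.24, 0], [0, 0, 0], 0.7],
    [[-4, 0.63, 0.5], [0, 0, 0], 0.7],
    [[-5, 0.7, 5], [0, 0, 0], 0],
    [[-5, -3, 10], [0, 0, 0], 0],
    [[-3, -9, 10], [0, 0, 0], 0],
    [[-1, -15, 10], [0, 0, 0], 0],
    [[2, -21, 10], [0, 0, 0], 0],
    [[3.4, -24.4, 10], [0, 0, 0], 0],
  ],
)

```text
clock: 5.52
position: [0.5978, -0.1187, 0.1111]
ee_rot: [0.25, 3.129, -0.002]
force: [-0.0, 0.4, -0.0]
width: 0.096
gripper_force: 0.0
```

jog_arm(
  rows=[
    [[0, 0, 0], [0, 0, 0], 0],
    [[0, 0, 0], [0, 0, 0], 0],
  ],
)

```text
clock: 5.78
position: [0.5965, -0.1145, 0.1106]
ee_rot: [0.246, 3.132, 0.001]
force: [1.1, 0.4, -0.2]
width: 0.001
gripper_force: 0.0
```

```bash
python3 -c "
from h import *
st(); print(W(-.028,-.205))
P=cloud(grab('top'))
for n,r,lo,hi in [('case',(182,240,160,216),.033,.0385),('carr',(246,277,155,196),.036,.046)]:
    (c,s,a),q=rect(P,r,lo,hi); print(n,J(c),np.round(s,4),round(a,2),len(q))
"
```

```text
t 5.78 pos [ 0.5965 -0.1145  0.1106] jig [-0.026 -0.204] tooly vs jig y deg 0.0 toolz [ 0.  0. -1.] F [ 1.1  0.4 -0.2] w 0.000946257276550975
[ 0.5943 -0.1151]
case [-0.0426  0.0168] [0.1153 0.0958] 79.77 825
carr [-0.0094 -0.1188] [0.0735 0.0928] 81.23 272
```

jog_arm(
  rows=[
    [[-0.3, 0, -5], [0, 0, 0], 0],
    [[-0.3, 0, -8], [0, 0, 0], 0],
    [[-0.3, 0, -9.7], [0, 0, 0], 0],
    [[-0.3, 0, -9.7], [0, 0, 0], 0],
  ],
)

```text
clock: 6.32
position: [0.5931, -0.1141, 0.0131]
ee_rot: [-0.244, -3.131, -0.001]
force: [0.2, 0.3, 0.1]
width: 0.004
gripper_force: 0.0
```

jog_arm(
  rows=[
    [[0.16, 1, 0], [0, 0, 0], 0],
    [[0.31, 2, 0], [0, 0, 0], 0],
    [[0.43, 2.7, 0], [0, 0, 0], 0],
    [[0.54, 3.4, 0], [0, 0, 0], 0],
    [[0.65, 4.1, 0], [0, 0, 0], 0],
    [[0.76, 4.8, 0], [0, 0, 0], 0],
    [[0.87, 5.5, 0], [0, 0, 0], 0],
    [[0.98, 6.2, 0], [0, 0, 0], 0],
  ],
)

```text
clock: 7.32
position: [0.6036, -0.0528, 0.0138]
ee_rot: [0.246, 3.132, -0.0]
force: [0.6, -2.4, 1.8]
width: 0.002
gripper_force: 1.4
```

jog_arm(
  rows=[
    [[0.11, 0.7, 0], [0, 0, 0], 0],
    [[0.22, 1.4, 0], [0, 0, 0], 0],
    [[0.33, 2.1, 0], [0, 0, 0], 0],
    [[0.44, 2.8, 0], [0, 0, 0], 0],
    [[0.54, 3.4, 0], [0, 0, 0], 0],
    [[0.63, 4.0, 0], [0, 0, 0], 0],
    [[0.63, 4.0, 0], [0, 0, 0], 0],
  ],
)

```text
clock: 8.2
position: [0.6096, -0.0116, 0.0136]
ee_rot: [-0.244, -3.132, -0.002]
force: [0.0, 0.4, -1.2]
width: 0.003
gripper_force: 0.0
```

```bash
python3 -c "
from h import *
st()
d=grab('top','top2.png'); cv2.imwrite('pics/c2.png',cv2.resize(cv2.imread('pics/top2.png')[130:240,150:310],None,fx=5,fy=5))
"
```

```text
t 8.2 pos [ 0.6096 -0.0116  0.0136] jig [-0.029  -0.1004] tooly vs jig y deg 0.07 toolz [-0.     0.001 -1.   ] F [ 0.   0.4 -1.2] w 0.0026456261593070956
```

View pics/c2.png

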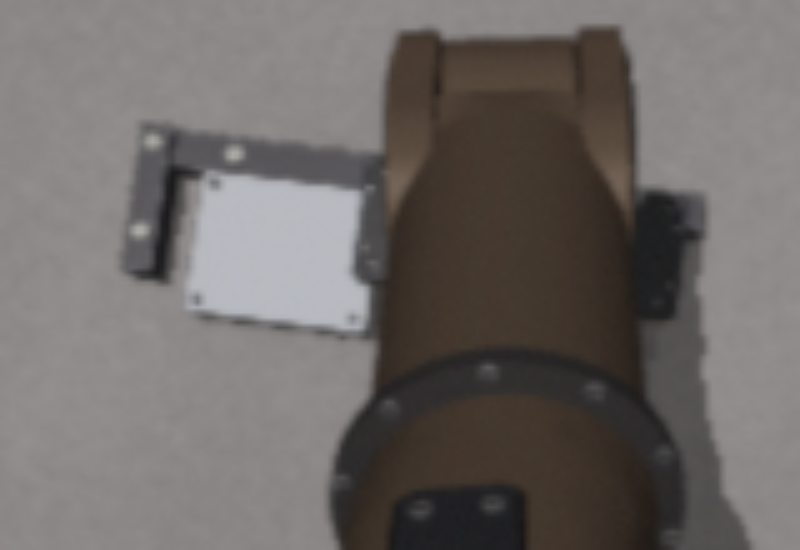

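The crop shows the case square along the fence. Its left end is at about (195,240), roughly 20 mm from the end stop at (165,230). I'll keep pushing.

jog_arm(
  rows=[
    [[0.08, 0.5, 0], [0, 0, 0], 0],
    [[0.16, 1.0, 0], [0, 0, 0], 0],
    [[0.24, 1.5, 0], [0, 0, 0], 0],
    [[0.28, 1.8, 0], [0, 0, 0], 0],
    [[0.28, 1.8, 0], [0, 0, 0], 0],
  ],
)

```text
clock: 8.88
position: [0.6123, 0.0058, 0.0135]
ee_rot: [-0.245, -3.132, -0.001]
force: [-0.9, -1.0, -0.3]
width: 0.005
gripper_force: 0.7
```

jog_arm(
  rows=[
    [[0.02, 0.15, 0], [0, 0, 0], 0],
    [[0.05, 0.3, 0], [0, 0, 0], 0],
    [[0.05, 0.3, 0], [0, 0, 0], 0],
  ],
)

```text
clock: 9.25
position: [0.6128, 0.0079, 0.0136]
ee_rot: [-0.246, -3.132, 0.0]
force: [-2.9, -3.2, -0.4]
width: 0.008
gripper_force: 1.8
```

```bash
python3 -c "
from h import *
st()"
```

```text
t 9.25 pos [0.6128 0.0079 0.0136] jig [-0.029  -0.0807] tooly vs jig y deg -0.0 toolz [-0. -0. -1.] F [-2.9 -3.2 -0.4] w 0.007532601223944207
```

jog_arm(
  rows=[
    [[0.02, 0.1, 0], [0, 0, 0], 0],
    [[0.03, 0.2, 0], [0, 0, 0], 0],
    [[0.03, 0.2, 0], [0, 0, 0], 0],
  ],
)

```text
clock: 9.62
position: [0.6133, 0.0102, 0.0137]
ee_rot: [-0.246, -3.132, -0.0]
force: [-3.2, -2.7, -1.6]
width: 0.008
gripper_force: 1.7
```

jog_arm(
  rows=[
    [[0.02, 0.1, 0], [0, 0, 0], 0],
    [[0.03, 0.2, 0], [0, 0, 0], 0],
    [[0.03, 0.2, 0], [0, 0, 0], 0],
  ],
)

```text
clock: 10.0
position: [0.6134, 0.011, 0.0137]
ee_rot: [-0.247, -3.131, 0.001]
force: [-3.4, -6.3, -0.8]
width: 0.007
gripper_force: 3.1
```

jog_arm(
  rows=[
    [[0.02, 0.1, 0], [0, 0, 0], 0],
    [[0.03, 0.2, 0], [0, 0, 0], 0],
    [[0.03, 0.2, 0], [0, 0, 0], 0],
  ],
)

```text
clock: 10.38
position: [0.6134, 0.0111, 0.0137]
ee_rot: [-0.249, -3.131, 0.004]
force: [-4.1, -10.3, 0.4]
width: 0.004
gripper_force: 5.6
```

Firm contact at 10 N. I'll back away and check.

jog_arm(
  rows=[
    [[-0.2, -1.2, 0], [0, 0, 0], 0],
    [[-0.5, -3.5, 0], [0, 0, 0], 0],
    [[-0.7, -4, 5], [0, 0, 0], 0],
    [[-3, -6, 10], [0, 0, 0], 0],
    [[-9, -8, 12], [0, 0, 0], 0],
    [[-15, -10, 12], [0, 0, 0], 0],
    [[-18, -12, 12], [0, 0, 0], 0],
    [[-18, -12, 12], [0, 0, 0], 0],
  ],
)

```text
clock: 11.38
position: [0.4325, -0.1072, 0.1345]
ee_rot: [0.25, 3.13, 0.001]
force: [0.0, 0.7, 0.5]
width: 0.009
gripper_force: 0.0
```

```bash
python3 -c "
from h import *
st()
d=grab('top','top3.png'); P=cloud(d)
cv2.imwrite('pics/c3.png',cv2.resize(cv2.imread('pics/top3.png')[130:240,150:310],None,fx=5,fy=5))
X=np.concatenate([(P[...,:2]-O)@np.stack([EX,EY],1),P[...,2:]],-1)
m=lambda a,b,c,d,lo,hi:X[(X[...,0]>a)&(X[...,0]<b)&(X[...,1]>c)&(X[...,1]<d)&(X[...,2]>lo)&(X[...,2]<hi)]
for n,q in [('case',m(-.11,-.001,.017,.128,.030,.0385)),('caseall',m(-.11,-.003,-.02,.135,.030,.0375)),('carr',m(-.08,.05,-.08,.03,.0385,.046))]:
    c,s,a=cv2.minAreaRect(q[:,:2].astype(np.float32)); print(n,np.round(c,4),np.round(s,4),round(a,2),len(q))
q=m(-.11,-.06,.02,.125,.033,.039); e=[(y,q[abs(q[:,1]-y)<.006][:,0].min()) for y in np.arange(.025,.12,.012)]
f=np.polyfit(*zip(*e),1); print('case -x edge',f,np.degrees(f[0]),np.polyval(f,.072))
"
```

```text
t 11.38 pos [ 0.4325 -0.1072  0.1345] jig [-0.1891 -0.2225] tooly vs jig y deg -0.15 toolz [ 0.002  0.    -1.   ] F [0.  0.7 0.5] w 0.008964894307018502
case [-0.0458  0.0725] [0.111  0.0894] 89.92 894
caseall [-0.0468  0.0591] [0.1515 0.0873] 90.0 841
carr [-0.0188 -0.0145] [0.1111 0.0884] 0.11 564
case -x edge [ 0.01302539 -0.09029117] 0.74629994092049 -0.08935334398427061
```

View pics/c3.png

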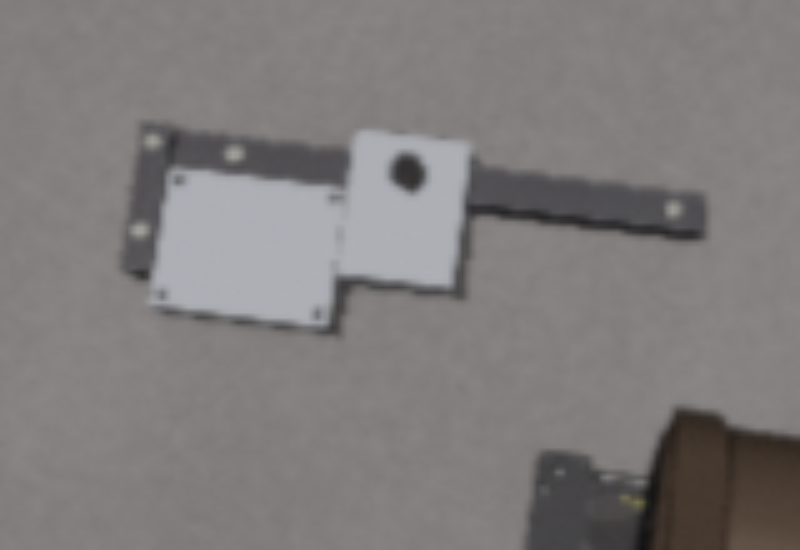

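The crop shows the case at (245,245) flush with the fence and the end stop. The carriage at (405,210) is against it, and the arm is clear. Measured offsets are about 1 mm or less, so I'm handing in.

```bash
python3 -c "
from cell import arm
print(arm.sign_off())"
```

```text
the job is handed in; nothing more can be done
None
```

The job is handed in (no verdict was returned): the top camera shows the larger case flush on the fence and end stop with the carriage pushed up against it, and no move went near the small case, spool or pliers.

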